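# Pack away the field meter: fold down the inner flap and shut the instrument case

### The job

Close up the open instrument case on the lab bench: with your fingertips push the raised blue inner flap down until it lies flat over the meter, then swing the lid over it and press it fully shut, guiding it down without letting it slam. Only push: do not pinch the flap or the lid, and leave the meter, the probe and everything standing around the case where they are.

Things in the scene. Friction and masses are not known exactly. Their poses are not given: they have to be found in the camera images.
- case: Base of an aluminium-edged instrument case, black panels, 235 mm deep (its x) by 335 wide (its y), rim 85 mm above the bench; stands firm. Origin: centre of its underside. Front (-x) has handle and hanging latches, up to 20 mm out; the lid's hinge is along +x. +x points to the robot's left, give or take 0.5 rad. Inside: dark foam, top 60 mm above the bench, with pockets for meter, probe and two vials.
- flap (a joint): Inner flap: blue board 195 mm from hinge to free edge, 300 wide, 4 thick, dark foam pad on its inner face; hinged just inside the case's front wall. Rad: 0 = flat over the meter (stop; top 11 mm below the rim), 1.57 upright, 1.62 stop. Starts at 1.1 to 1.58. A stiff hinge keeps it where left; about 1 N near the free edge moves it. Push it all the way, from its blue outer (front) face.
- flap_hinge (a point): Middle of the flap's hinge line, which runs along the case's y: at x = -103 mm, y = 0, 70 mm above the bench in the case's frame. Its axes turn with the flap: x points from hinge to free edge, z is the normal of the blue outer face (4 mm out along z); the pad's face lies at -5 mm.
- flap_edge (a point): Middle of the flap's free edge on the blue outer face, 195 mm from the hinge line, in the mouth of a finger notch 60 mm wide and 20 mm deep: here the board itself begins 20 mm nearer to the hinge. Axes as flap_hinge.
- lid (a joint): Lid: black panel, aluminium edges, 235 mm from hinge to free edge, 335 wide, 37 thick, filled with dark foam. Rad: 0 = shut (stop; top 122 mm above the bench), 1.57 upright, 1.9 stop, leaning back. Starts at 1.55 to 1.88. Friction hinges keep it where left; it takes 4 to 5 N at the free edge when upright, 1 to 2 N when nearly shut; push it all the way. It cannot pass through the upright flap.
- lid_hinge (a point): Middle of the lid's hinge line, which runs along the case's y: at x = 117.5 mm, y = 0, 85 mm above the bench in the case's frame. Its axes turn with the lid: -x points from hinge to free edge, z is the normal of the black outer face, 37 mm out along z (up when shut, backwards when open).
- lid_edge (a point): Middle of the lid's free edge, on the outer face: 235 mm from the hinge line and 37 mm out from it. Axes as lid_hinge.
- meter: Yellow hand-held meter, 155 x 68 x 26 mm, 0.26 kg, lying loose in its foam pocket in the case, its top 56 mm above the bench; origin at the centre of its underside. Stays where it is.
- probe: Black and steel probe, 170 mm long, 18 mm thick, lying loose in its foam pocket in the case; origin under its middle. Stays where it is.
- cup_a: Clear sample cup with white lid and dark contents, 56 mm across, 63 mm tall, loose on the bench just outside the front of the case; origin at its underside. Bystander.
- cup_b: Clear sample cup like cup_a, loose on the bench behind the case, under the leaning lid. Bystander.
- cup_c: Clear sample cup like cup_a, loose on the bench to one side. Bystander.
- beaker: Glass beaker, 68 mm across, 90 mm tall, loose on the bench. Bystander.
- wash_bottle: White wash bottle with blue cap and spout, 64 mm across, about 185 mm tall, loose on the bench. Bystander.
- pen_tub: Clear tub of marker pens, 110 x 160 x 60 mm, loose on the bench to the robot's right. Bystander.

How it is judged (in metres and radians):
On the way, in this order (a step that is already met when the one before it is completed fails the run):
1. the flap is folded flat while the lid is still open (value of joint flap below 0.05 rad and value of joint lid above 0.8 rad), for 0.2 s.
2. the lid is shut over the flat flap (value of joint flap below 0.05 rad and value of joint lid below 0.025 rad), for 0.2 s.
At the end, for the whole second after the job is handed in: The flap lies flat (under 0.05 rad), the lid is shut (under 0.025 rad, about 6 mm at its free edge) and at rest, the meter and probe are within 20 mm and the other loose things within 30 mm of where they were (all of step 2 and velocity of joint lid between -0.05 and 0.05 rad/s and distance of each of meter, probe from where it was at the start of the episode below 0.02 m and distance of each of cup_a, cup_b, cup_c, beaker, wash_bottle, pen_tub from where it was at the start of the episode below 0.03 m); the robot touches nothing.
It fails at once if the lid is swung down onto the flap while the flap is still up (value of joint lid below 0.8 rad and value of joint flap above 0.3 rad).
It fails at once if the lid slams: it moves faster than 2 rad/s near the rim (value of joint lid below 0.35 rad and velocity of joint lid below -2 rad/s).
It fails at once if the flap is pinched: fingers press on its blue board and its foam pad at once ((contact force between the fingers and flap_c1 above 1 N or contact force between the fingers and flap_c2 above 1 N or contact force between the fingers and flap_c3 above 1 N) and contact force between the fingers and flap_c0 above 1 N).
It fails at once if the lid is pinched: fingers press on its shell and on the foam inside it at once ((contact force between the fingers and lid_c1 above 1 N or contact force between the fingers and lid_c2 above 1 N or contact force between the fingers and lid_c3 above 1 N or contact force between the fingers and lid_c4 above 1 N or contact force between the fingers and lid_c5 above 1 N) and contact force between the fingers and lid_c0 above 1 N).
It fails at once if the meter, the probe or a bystander is lifted, knocked over or moved (distance of any of meter, probe from where it was at the start of the episode above 0.02 m or distance of any of cup_a, cup_b, cup_c, beaker, wash_bottle, pen_tub from where it was at the start of the episode above 0.03 m or angle between any of cup_a, cup_b, cup_c, beaker, wash_bottle, pen_tub's own z axis and vertical above 0.4 rad).
It also fails if it takes over 58 s, if anything falls off the work surface, if the arm or the gripper's body presses on something with over 40 N, if the wrist force passes 120 N, or if a joint passes its speed limit or range.

### The arm

A 6-joint arm with a two-finger parallel gripper is mounted at the origin on the work surface. World frame = base frame: x ahead of the robot, y to its left, z up, the work surface at z = 0. Lengths are in mm, angles in rad, forces in N, time in s.
With the tool pointing down it reaches from about 375 to 975 mm from the base axis. Payload 3.8 kg.
Tool frame: the origin (TCP) lies at the centre of the arm's flange, where the gripper is bolted on; the fingertips stand 166 mm ahead of it and the grasp point (between the pads) lies 147 mm ahead of it; z points along the fingers, x is the direction in which the jaws open and shut, and the axes are right-handed (so a half turn about z gives the same grasp; the last joint's range is limited). The gripper opens to 88 mm and grips with 3 to 60 N. Pads are 18 mm wide; open, the fingers measure 123 mm over their backs; the gripper's body (75 mm by 187 mm) begins 45 mm behind the grasp point.
Start: joints at [1.152, 0.264, 1.604, -0, 1.274, -0.037], TCP at [251.497, 626.394, 404.706] pointing down, gripper open.
Joint ranges: [-2.63, 2.63], [-0.94, 2.18], [0.31, 2.57], [-1.31, 4.45], [0, 2.66], [-2.55, 2.55]. Speed limits (rad/s): [2.57, 2.57, 3.14, 3.14, 3.14, 3.14].

### API

Orientations are given as a unit quaternion [x, y, z, w].
In Python, from bench import robot gives the robot as it stands. The module is installed in compiled form; this text tells all that it offers.
- The arm moves only by the shell command python3 -m inch 'ROWS' [FORCE]. ROWS is text: rows parted by semicolons, each of 7 numbers parted by spaces: the shift along the tool's x, y, z in m, then the turn, a rotation vector about the tool's x, y, z in degrees, then the closure, from 0 (fully open) to 1 (shut). A call has 1 to 12 rows; each row is the pose to reach, as a shift and turn from the pose commanded when the call began, along the tool's axes at that moment; what a row does not reach only later rows make up. A row lasts 1/12 s, in which the tool goes at most 41.7 mm and 7.16 degrees, less where a joint would pass 70% of its speed; a pose out of reach is approached as far as the arm can. A call with a gripper value outside its range is refused whole. The fingers move at their own pace and stop on an object; FORCE is the grip in N (left out, the last holds). Time passes only in rows, so rows that repeat a pose let the fingers close. It gives the time, the measured TCP pose, the force and the opening at its end, in the units of the state.
- robot.get_obs(): the state, without advancing time (a new reading comes with each control period).
- robot.get_image(name): name is "scene" or "top" or "wrist"; returns a dict with "color" (400x640x3 uint8, red, green, blue), "mtx" (3x3 intrinsics, pixels), "k1" (the pictures are not rectified: a ray, as slopes to the right and down, at radius r is drawn at 1 + k1 r^2 times it, then the intrinsics apply), "R" (3x3) and "t" (3): a world point X has camera coordinates R X + t; the wrist camera has in their place "mount" (4x4, takes a point from camera to tool coordinates, whose origin is the TCP and whose axes are the tool frame's). Camera axes: x right, y down, z forward; pixel columns grow to the right and rows downward; lengths in mm; the calibration is good to about 2 mm. A picture is of the moment at which its call begins: read the wrist's pose just before it. There is no depth.
- robot.close_job(): hands the job in, once; it reports no verdict.
The state is a dict: "time_s": time; "joints": joint angles; "qvel": joint speeds; "joint_efforts": joint torques, N m; "tool_pos": TCP position; "tool_rot": TCP orientation; "ft_force": force on the tool from outside, world axes, zero at the start; "moment": the same for the moment, N m; "grip_width": finger opening in mm.
Only numpy, scipy, OpenCV 4.12 (cv2) and the standard library are available. Lean on these libraries where they do the work, as an engineer would, in place of code of your own. Each camera call takes 0.05 s, during which the arm holds its last target.

## Working session

There is one attempt and no reset: what is moved stays moved. The work goes in short steps, Python scripts to look and compute and a shell command to move; the robot and the scene stay as the last step left them, time stands still between calls to the robot, and variables do not carry over. Pictures are saved under pics/ and viewed, and the job is handed in when it is done.

```bash
mkdir -p pics; ls
cat > h.py <<'E'
import numpy as np,cv2
from bench import robot
def snap(n,f):
    im=robot.get_image(n); cv2.imwrite(f'pics/{f}.png',im['color'][:,:,::-1]); return im
def proj(im,X):
    X=np.atleast_2d(X); c=X@np.array(im['R']).T+np.array(im['t']).ravel()
    s=c[:,:2]/c[:,2:]; r2=(s**2).sum(1,keepdims=True); s=s*(1+im['k1']*r2)
    m=np.array(im['mtx']); return np.c_[s[:,0]*m[0,0]+m[0,2],s[:,1]*m[1,1]+m[1,2]]
def ray(im,uv):
    m=np.array(im['mtx']); k=im['k1']
    d=np.array([(uv[0]-m[0,2])/m[0,0],(uv[1]-m[1,2])/m[1,1]]); s=d.copy()
    for _ in range(30): s=d/(1+k*(s@s))
    R=np.array(im['R']); t=np.array(im['t']).ravel()
    return -R.T@t, R.T@np.array([s[0],s[1],1.])
def onz(im,uv,z):
    o,d=ray(im,uv); return o+d*(z-o[2])/d[2]
E
python3 - <<'E'
from h import *
import pickle
o=robot.get_obs();print(o)
d={}
for n in('scene','top','wrist'):
    d[n]=snap(n,n+'0')
    print(n,{k:np.round(v,4).tolist() for k,v in d[n].items() if k!='color'})
pickle.dump(d,open('d0.pkl','wb'))
E
```

```text
pics
{'time_s': 0.0, 'joints': array([ 1.15210317e+00,  2.64737846e-01,  1.60534384e+00, -4.53477660e-05,
        1.27367105e+00, -3.69043891e-02]), 'qvel': array([-2.64693586e-04,  6.93540040e-04, -2.39992031e-05,  2.59828577e-03,
       -6.79909417e-04, -2.38039921e-04]), 'joint_efforts': array([-7.68627506e-04, -5.02117896e+01, -3.56874955e+01,  7.25270435e-02,
        2.94900639e-02, -1.84200208e-04]), 'tool_pos': array([251.36906597, 626.09264809, 403.41419772]), 'tool_rot': array([ 8.28422318e-01,  5.60102933e-01, -9.04976790e-04,  5.89894984e-04]), 'ft_force': array([ 0.38652388, -1.16496997, -0.52851849]), 'moment': array([-0.01844882,  0.01341712, -0.01976963]), 'grip_width': 87.79963432831842}
scene {'mtx': [[432.7905, 0.0, 313.1612], [0.0, 432.7905, 198.0015], [0.0, 0.0, 1.0]], 'k1': -0.0839, 'R': [[-0.323, 0.9464, -0.0057], [0.738, 0.2481, -0.6275], [-0.5924, -0.2069, -0.7786]], 't': [228.8709, -315.4451, 1590.4508]}
top {'mtx': [[434.8471, 0.0, 323.4435], [0.0, 434.8471, 199.2836], [0.0, 0.0, 1.0]], 'k1': -0.028, 'R': [[0.0243, -0.9997, 0.0095], [-0.9957, -0.0251, -0.0897], [0.0899, -0.0073, -0.9959]], 't': [-66.8887, 530.2631, 1279.3663]}
wrist {'mtx': [[315.4521, 0.0, 316.3473], [0.0, 315.4521, 196.3136], [0.0, 0.0, 1.0]], 'k1': -0.0594, 'mount': [[1.0, 0.0001, 0.0006, 0.5459], [-0.0003, 0.9517, 0.307, -79.6696], [-0.0005, -0.307, 0.9517, 19.7], [0.0, 0.0, 0.0, 1.0]]}
```

View pics/scene0.png

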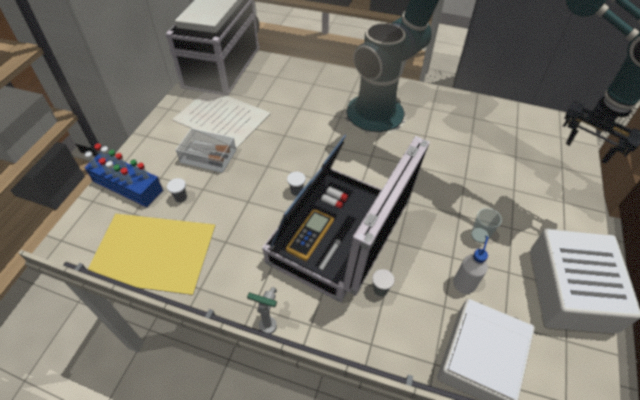

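View pics/top0.png

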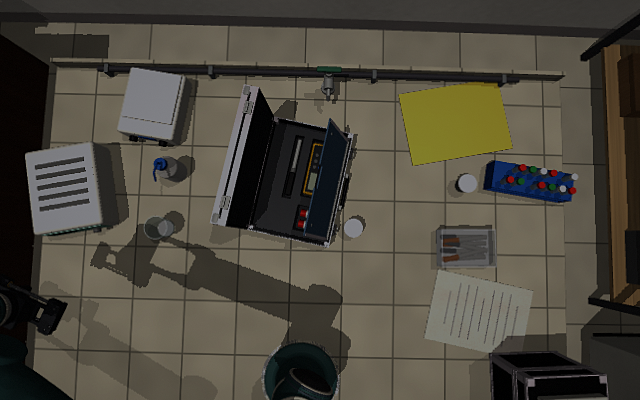

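View pics/wrist0.png

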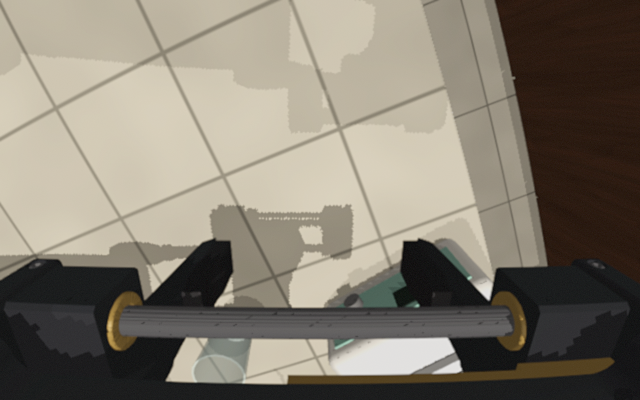

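Run:
```python
from h import *
import pickle
d=pickle.load(open('d0.pkl','rb'))
t=d['top']['color'][70:260,195:385,::-1]; s=d['scene']['color'][120:310,250:450,::-1]
f=lambda a:cv2.convertScaleAbs(cv2.resize(a,(760,600) if 0 else (a.shape[1]*3+0,a.shape[0]*3),interpolation=cv2.INTER_CUBIC),alpha=1.6)
cv2.imwrite('pics/top0z.png',f(t));cv2.imwrite('pics/scene0z.png',f(s))
```

```text
(no output)
```

View pics/top0z.png

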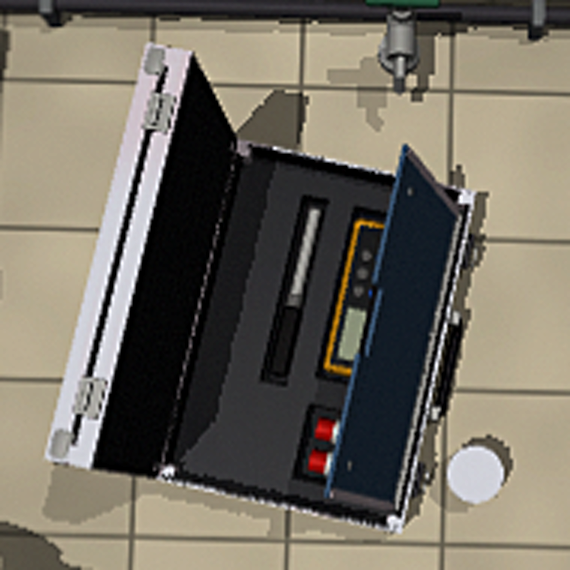

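View pics/scene0z.png

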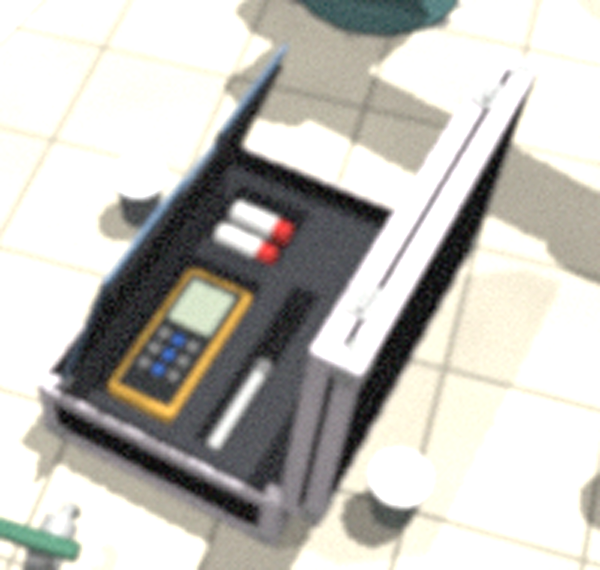

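```bash
cat > fit.py <<'E'
from h import *
import pickle
from scipy.optimize import least_squares
d=pickle.load(open('d0.pkl','rb'));T=d['top'];S=d['scene']
tz=lambda u,v:(195+u/3-.33,70+v/3-.33); sz=lambda u,v:(250+u/3-.33,120+v/3-.33)
def W(p,x,y,z):
    c,s=np.cos(p[2]),np.sin(p[2]); return np.array([p[0]+c*x-s*y,p[1]+s*x+c*y,z])
def flap(p,a,y,along=195,n=4):
    return W(p,-103+along*np.cos(a)-n*np.sin(a),y,70+along*np.sin(a)+n*np.cos(a)) if 1 else 0
def lid(p,a,y,along=235,n=37):
    # shut: -x, z up ; opening rotates free edge up/back
    return W(p,117.5-along*np.cos(a)+n*np.sin(a),y,85+along*np.sin(a)+n*np.cos(a))
if __name__=='__main__':
    for uv in[tz(467,195),tz(397,525),tz(243,148),tz(168,472)]: print(onz(T,uv,85).round())
    obs=[]  # im,uv,func(q)
    Y=167.5
    # sign: case +x -> world +y(left). case +y -> world -x (toward robot)
    for im,uv,x,y in[(T,tz(467,195),-117.5,-Y),(T,tz(397,525),-117.5,Y),(T,tz(243,148),117.5,-Y),(T,tz(168,472),117.5,Y),(S,sz(50,388),-117.5,-Y)]:
        obs.append((im,uv,lambda q,x=x,y=y:W(q,x,y,85)))
    for im,uv,y in[(T,tz(405,148),-150),(T,tz(330,497),150),(S,sz(284,46),150)]:
        obs.append((im,uv,lambda q,y=y:flap(q,q[3],y,195,0)))
    for im,uv,y,n in[(T,tz(150,45),-Y,37),(T,tz(48,460),Y,37),(T,tz(188,52),-Y,0),(T,tz(95,468),Y,0),(S,sz(533,70),Y,37),(S,sz(362,375),-Y,37),(S,sz(315,345),-Y,0)]:
        obs.append((im,uv,lambda q,y=y,n=n:lid(q,q[4],y,235,n)))
    f=lambda q:np.concatenate([proj(im,g(q))[0]-uv for im,uv,g in obs])
    r=least_squares(f,[560,80,1.4,1.3,1.7],loss='soft_l1')
    print(r.x); print(f(r.x).reshape(-1,2).round(1).tolist())
    q=r.x;np.save('q.npy',q)
    print('flap edge',[flap(q,q[3],y).round() for y in(-150,0,150)],'lid edge',[lid(q,q[4],y).round() for y in(-Y,0,Y)])
    for n,im,uv,z in[('cupa',T,tz(475,473),63),('cupc',T,(466,183),63),('bottle',T,(160,167),170),('beaker',T,(159,228),45),('tub',T,(466,247),50),('tubL',T,(437,250),30),('cupb',S,sz(400,470),63),('cupa',S,sz(140,195),63)]: print(n,onz(im,uv,z).round())
E
python3 fit.py
```

```text
[ 716. -127.   85.]
[398. -67.  85.]
[757.  91.  85.]
[442. 151.  85.]
[579.10389573  16.0878423    1.38437829   1.31065492   1.60412641]
[[1.3, -1.9], [0.6, 1.7], [-3.1, -2.9], [-4.1, 1.9], [-2.5, -0.4], [0.4, -1.6], [-0.2, -0.3], [0.4, -0.7], [-1.0, 0.0], [0.2, -0.4], [1.5, 0.7], [-0.0, 0.3], [1.5, -1.4], [0.4, -0.4], [-0.7, 1.7]]
flap edge [array([716., -67., 259.]), array([569., -40., 259.]), array([421., -12., 259.])] lid edge [array([774., 145., 319.]), array([609., 176., 319.]), array([445., 207., 319.])]
cupa [ 449. -141.   63.]
cupc [ 587. -471.   63.]
bottle [594. 387. 170.]
beaker [433. 427.  45.]
tub [ 400. -474.   50.]
tubL [ 389. -394.   30.]
cupb [690. 182.  63.]
cupa [ 472. -133.   63.]
```

```bash
cat > plan.py <<'E'
from h import *
from scipy.spatial.transform import Rotation as Ro
q=np.load('q.npy')
def pose(x,y,z,tilt,L=166):
    """tip at case coords; tilt>0: body leans to -x (fingers point down and +x), deg"""
    c,s=np.cos(q[2]),np.sin(q[2]); ex=np.array([c,s,0]);ey=np.array([-s,c,0])
    t=np.radians(tilt); zt=np.array([0,0,-np.cos(t)])+ex*np.sin(t)
    xt=-ey; yt=np.cross(zt,xt); R=np.c_[xt,yt,zt]
    tip=np.array([q[0],q[1],0])+ex*x+ey*y+np.array([0,0,z])
    return tip-L*zt,R
def tipcase(o):
    R=Ro.from_quat(o['tool_rot']).as_matrix(); p=np.array(o['tool_pos'])+166*R[:,2]
    c,s=np.cos(q[2]),np.sin(q[2]); d=p-[q[0],q[1],0]
    zt=R[:,2]; ex=np.array([c,s,0])
    return np.r_[c*d[0]+s*d[1],-s*d[0]+c*d[1],p[2]],np.degrees(np.arctan2(zt@ex,-zt[2]))
def rel(targets,o=None):
    o=o or robot.get_obs(); R0=Ro.from_quat(o['tool_rot']).as_matrix();p0=np.array(o['tool_pos'])
    tc=tipcase(o); print('t',round(o['time_s'],2),'tcp',p0.round(),'tip case',tc[0].round(1),'tilt',round(tc[1],1),'F',np.round(o['ft_force'],1))
    for tg in targets:
        p,R=pose(*tg); sh=R0.T@(p-p0)/1000; rv=np.degrees(Ro.from_matrix(R0.T@R).as_rotvec())
        print(tg,'->',sh.round(3),rv.round(1),'tcpW',p.round())
E
python3 - <<'E'
from plan import *
rel([(60,0,410,0),(-150,0,410,30),(-130,0,250,30)])
E
```

```text
t 0.15 tcp [251. 626. 404.] tip case [538.5 435.2 237.7] tilt -0.1 F [ 0.1  0.2 -1.2]
(60, 0, 410, 0) -> [-0.385  0.52  -0.172] [ 0.1  0.1 78.8] tcpW [590.  75. 576.]
(-150, 0, 410, 30) -> [-0.673  0.577 -0.149] [25.1 20.7 76.9] tcpW [ 536. -213.  554.]
(-130, 0, 250, 30) -> [-0.653  0.573  0.011] [25.1 20.7 76.9] tcpW [ 540. -193.  394.]
```

```bash
python3 -m inch '0 0 -0.04 0 0 0 1;0 0 -0.08 0 0 0 1;0 0 -0.12 0 0 0 1;-0.04 0.05 -0.16 0 0 10 1;-0.385 0.52 -0.172 0 0 78.8 1;-0.385 0.52 -0.172 0 0 78.8 1;-0.385 0.52 -0.172 0 0 78.8 1;-0.385 0.52 -0.172 0 0 78.8 1;-0.385 0.52 -0.172 0 0 78.8 1;-0.385 0.52 -0.172 0 0 78.8 1;-0.385 0.52 -0.172 0 0 78.8 1;-0.385 0.52 -0.172 0 0 78.8 1' 10
python3 - <<'E'
from plan import *
rel([(60,0,410,0),(-150,0,410,30),(-130,0,250,30)])
E
```

```text
time_s: 1.15
tool_pos: [444.4, 310.5, 563.0]
tool_rot: [1.0, 0.029, -0.0, 0.0]
ft_force: [0.9, -0.2, 0.3]
grip_width: 10.4
t 1.15 tcp [444. 311. 563.] tip case [264.4 186.9 397. ] tilt -0.0 F [ 0.9 -0.2  0.3]
(60, 0, 410, 0) -> [ 0.132  0.244 -0.013] [ 0.  0. 14.] tcpW [590.  75. 576.]
(-150, 0, 410, 30) -> [0.061 0.528 0.009] [29.9  3.7 13.7] tcpW [ 536. -213.  554.]
(-130, 0, 250, 30) -> [0.066 0.508 0.169] [29.9  3.7 13.7] tcpW [ 540. -193.  394.]
```

```bash
python3 -m inch '0.061 0.528 0.009 29.9 3.7 13.7 1;0.061 0.528 0.009 29.9 3.7 13.7 1;0.061 0.528 0.009 29.9 3.7 13.7 1;0.061 0.528 0.009 29.9 3.7 13.7 1;0.061 0.528 0.009 29.9 3.7 13.7 1;0.061 0.528 0.009 29.9 3.7 13.7 1;0.061 0.528 0.009 29.9 3.7 13.7 1;0.061 0.528 0.009 29.9 3.7 13.7 1;0.061 0.528 0.009 29.9 3.7 13.7 1;0.061 0.528 0.009 29.9 3.7 13.7 1;0.061 0.528 0.009 29.9 3.7 13.7 1;0.061 0.528 0.009 29.9 3.7 13.7 1'
python3 - <<'E'
from plan import *
rel([(-150,0,410,30),(-130,0,250,30)])
E
```

```text
time_s: 2.15
tool_pos: [532.8, -181.7, 554.3]
tool_rot: [0.962, -0.087, 0.024, -0.258]
ft_force: [1.1, 0.2, -0.6]
grip_width: 0.4
t 2.15 tcp [ 533. -182.  554.] tip case [-119.8    9.3  410.6] tilt 30.1 F [ 1.1  0.2 -0.6]
(-150, 0, 410, 30) -> [ 0.009  0.026 -0.015] [-0.1  0.1  0.3] tcpW [ 536. -213.  554.]
(-130, 0, 250, 30) -> [0.009 0.089 0.134] [-0.1  0.1  0.3] tcpW [ 540. -193.  394.]
```

```bash
python3 -m inch '0.009 0.05 0 0 0 0 1;0.009 0.08 0.03 0 0 0 1;0.009 0.089 0.07 0 0 0 1;0.009 0.089 0.1 0 0 0 1;0.009 0.089 0.134 0 0 0 1;0.009 0.089 0.134 0 0 0 1;0.009 0.089 0.134 0 0 0 1;0.009 0.089 0.134 0 0 0 1'
python3 - <<'E'
from plan import *
rel([])
for n in('top','scene'):
    im=robot.get_image(n); c=im['color'][:,:,::-1]
    c=c[60:260,190:390] if n=='top' else c[100:300,230:450]
    cv2.imwrite(f'pics/{n}1.png',cv2.convertScaleAbs(cv2.resize(c,None,fx=3,fy=3,interpolation=cv2.INTER_CUBIC),alpha=1.5))
E
```

```text
time_s: 2.82
tool_pos: [540.6, -191.2, 395.5]
tool_rot: [0.962, -0.087, 0.024, -0.258]
ft_force: [0.1, -0.8, 0.8]
grip_width: 0.5
t 2.82 tcp [ 541. -191.  395.] tip case [-127.8   -0.4  251.7] tilt 30.0 F [ 0.1 -0.8  0.8]
```

View pics/top1.png

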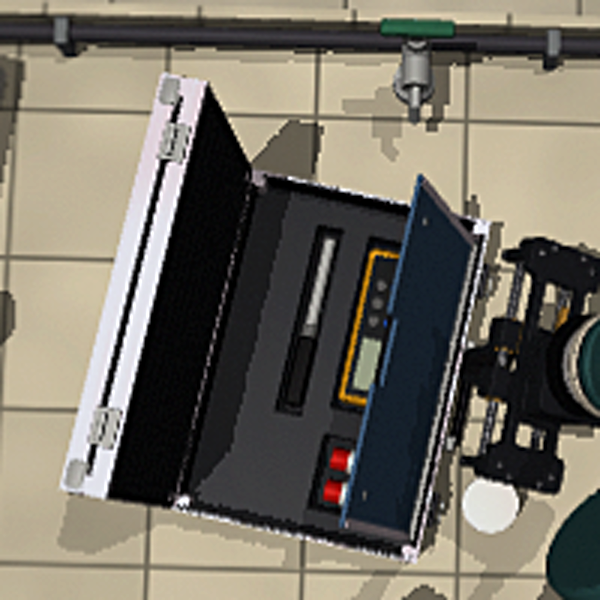

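View pics/scene1.png

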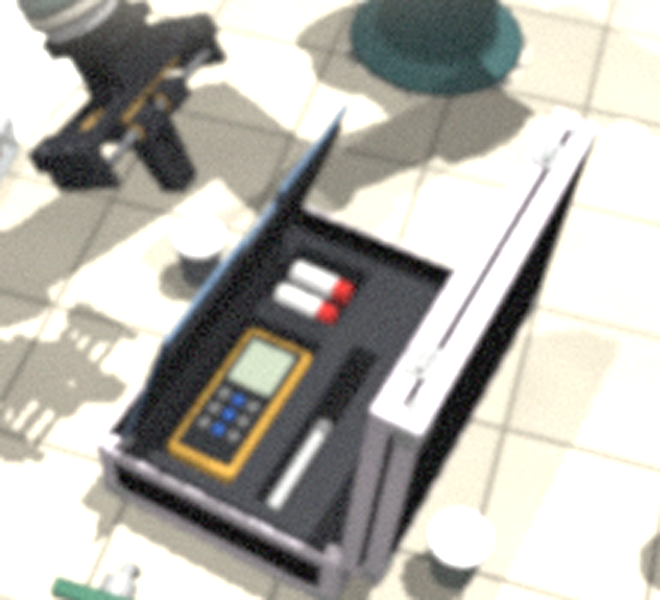

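```bash
cat > fp.py <<'E'
from plan import *
def ft(a,r=155,n=5,y=0,tilt=30): return (-103+r*np.cos(a)-n*np.sin(a),y,70+r*np.sin(a)+n*np.cos(a),tilt)
E
python3 - <<'E'
from fp import *
rel([ft(a) for a in(1.35,1.2,1.1,1.0,.9,.8,.7,.6,.5,.4,.3)])
E
```

```text
t 2.92 tcp [ 541. -192.  397.] tip case [-128.4   -1.2  253. ] tilt 30.0 F [-0.8  0.2 -0.2]
(np.float64(-73.93258028971185), 0, np.float64(222.33215389859737), 30) -> [-0.001 -0.032  0.054] [ 0.  -0.1  0.4] tcpW [ 550. -138.  366.]
(np.float64(-51.494743485951716), 0, np.float64(216.27784709730346), 30) -> [-0.001 -0.048  0.07 ] [ 0.  -0.1  0.4] tcpW [ 554. -116.  360.]
(np.float64(-37.148637979342695), 0, np.float64(210.4051214166504), 30) -> [-0.001 -0.058  0.082] [ 0.  -0.1  0.4] tcpW [ 557. -102.  354.]
(np.float64(-23.46049751447781), 0, np.float64(203.12951417456466), 30) -> [-0.001 -0.066  0.096] [ 0.  -0.1  0.4] tcpW [559. -89. 347.]
(np.float64(-10.567089466184434), 0, np.float64(194.52372083361328), 30) -> [-0.001 -0.073  0.11 ] [ 0.  -0.1  0.4] tcpW [562. -76. 338.]
(np.float64(1.4027594943130168), 0, np.float64(184.67372763616186), 30) -> [-0.001 -0.078  0.124] [ 0.  -0.1  0.4] tcpW [564. -64. 328.]
(np.float64(12.32945059290726), 0, np.float64(173.67795245826454), 30) -> [-0.001 -0.082  0.139] [ 0.  -0.1  0.4] tcpW [566. -53. 317.]
(np.float64(22.103807944024958), 0, np.float64(161.64626145077887), 30) -> [-0.001 -0.085  0.154] [ 0.  -0.1  0.4] tcpW [568. -44. 305.]
(np.float64(30.62816939998675), 0, np.float64(148.69887129310334), 30) -> [-0.001 -0.086  0.17 ] [ 0.  -0.1  0.4] tcpW [569. -35. 292.]
(np.float64(37.817362358903935), 0, np.float64(134.96514802785526), 30) -> [-0.001 -0.085  0.185] [ 0.  -0.1  0.4] tcpW [571. -28. 279.]
(np.float64(43.59955478116224), 0, np.float64(120.58231447813566), 30) -> [-0.001 -0.083  0.201] [ 0.  -0.1  0.4] tcpW [572. -23. 264.]
```

```bash
python3 -m inch '0 -0.016 0.027 0 0 0 1;0 -0.032 0.054 0 0 0 1;0 -0.048 0.07 0 0 0 1;0 -0.058 0.082 0 0 0 1;0 -0.066 0.096 0 0 0 1;0 -0.073 0.11 0 0 0 1;0 -0.078 0.124 0 0 0 1;0 -0.082 0.139 0 0 0 1;0 -0.085 0.154 0 0 0 1;0 -0.085 0.154 0 0 0 1;0 -0.085 0.154 0 0 0 1'
python3 - <<'E'
from fp import *
rel([ft(a) for a in(.5,.4,.3,.2,.1,.05,0)])
for n in('top','scene'):
    im=robot.get_image(n); c=im['color'][:,:,::-1]
    c=c[60:260,190:390] if n=='top' else c[100:300,230:450]
    cv2.imwrite(f'pics/{n}2.png',cv2.convertScaleAbs(cv2.resize(c,None,fx=3,fy=3,interpolation=cv2.INTER_CUBIC),alpha=1.5))
E
```

```text
time_s: 3.83
tool_pos: [567.1, -42.2, 302.6]
tool_rot: [0.962, -0.087, 0.023, -0.258]
ft_force: [-0.1, 0.2, 0.2]
grip_width: 0.4
t 3.83 tcp [567. -42. 303.] tip case [ 23.6   1.7 158.9] tilt 30.1 F [-0.1  0.2  0.2]
(np.float64(30.62816939998675), 0, np.float64(148.69887129310334), 30) -> [ 0.001 -0.001  0.012] [-0.1  0.2  0.3] tcpW [569. -35. 292.]
(np.float64(37.817362358903935), 0, np.float64(134.96514802785526), 30) -> [ 0.001 -0.     0.028] [-0.1  0.2  0.3] tcpW [571. -28. 279.]
(np.float64(43.59955478116224), 0, np.float64(120.58231447813566), 30) -> [0.001 0.002 0.043] [-0.1  0.2  0.3] tcpW [572. -23. 264.]
(np.float64(47.91697291141715), 0, np.float64(105.6940791624407), 30) -> [0.001 0.005 0.058] [-0.1  0.2  0.3] tcpW [573. -18. 249.]
(np.float64(50.726478534859865), 0, np.float64(90.4492004066485), 30) -> [0.001 0.011 0.073] [-0.1  0.2  0.3] tcpW [573. -16. 234.]
(np.float64(51.556394514866376), 0, np.float64(82.74052253892997), 30) -> [0.001 0.014 0.08 ] [-0.1  0.2  0.3] tcpW [573. -15. 227.]
(np.float64(52.0), 0, np.float64(75.0), 30) -> [0.001 0.017 0.087] [-0.1  0.2  0.3] tcpW [573. -14. 219.]
```

View pics/top2.png

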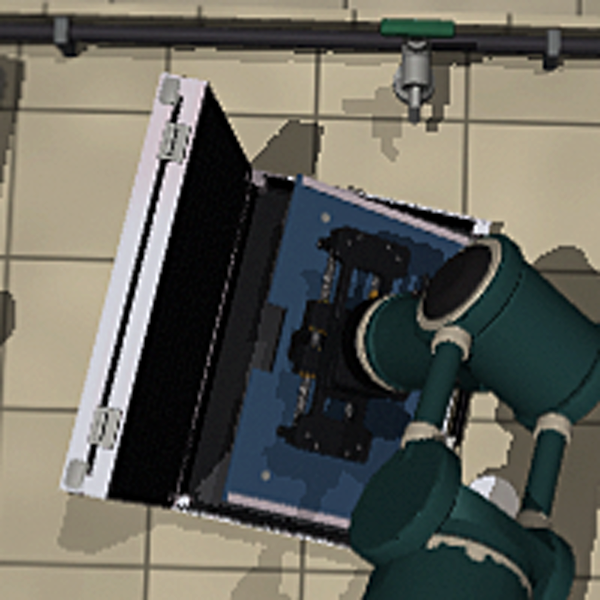

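View pics/scene2.png

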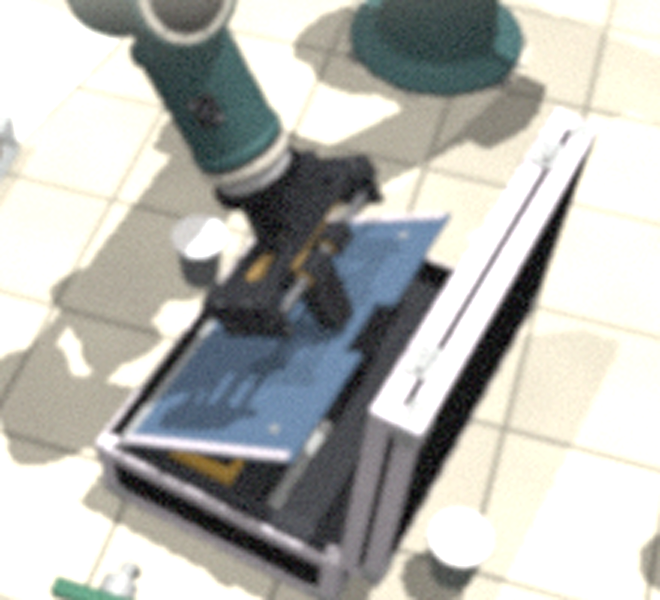

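```bash
python3 -m inch '0 -0.001 0.012 0 0 0 1;0 0 0.028 0 0 0 1;0 0.002 0.043 0 0 0 1;0 0.005 0.058 0 0 0 1;0 0.009 0.067 0 0 0 1;0 0.011 0.073 0 0 0 1;0 0.013 0.078 0 0 0 1;0 0.014 0.08 0 0 0 1;0 0.014 0.08 0 0 0 1'
python3 - <<'E'
from fp import *
rel([ft(a) for a in(.05,0,-.03)])
E
```

```text
time_s: 4.68
tool_pos: [572.3, -15.3, 226.8]
tool_rot: [0.962, -0.087, 0.023, -0.258]
ft_force: [-0.2, -0.6, -0.0]
grip_width: 0.5
t 4.68 tcp [572. -15. 227.] tip case [51.   1.2 83.1] tilt 30.1 F [-0.2 -0.6 -0. ]
(np.float64(51.556394514866376), 0, np.float64(82.74052253892997), 30) -> [ 0.001 -0.     0.001] [-0.1  0.1  0.3] tcpW [573. -15. 227.]
(np.float64(52.0), 0, np.float64(75.0), 30) -> [0.001 0.003 0.008] [-0.1  0.1  0.3] tcpW [573. -14. 219.]
(np.float64(52.08023273210555), 0, np.float64(70.34844763735812), 30) -> [0.001 0.005 0.012] [-0.1  0.1  0.3] tcpW [573. -14. 214.]
```

```bash
python3 -m inch '0 0.001 0.003 0 0 0 1;0 0.002 0.005 0 0 0 1;0 0.003 0.007 0 0 0 1;0 0.003 0.007 0 0 0 1'; python3 -m inch '0 0.001 0.002 0 0 0 1;0 0.001 0.002 0 0 0 1'; python3 -m inch '0 0.001 0.002 0 0 0 1;0 0.001 0.002 0 0 0 1';python3 -m inch '0 0.001 0.002 0 0 0 1;0 0.001 0.002 0 0 0 1'
```

```text
time_s: 5.02
tool_pos: [573.3, -14.7, 221.9]
tool_rot: [0.962, -0.087, 0.025, -0.259]
ft_force: [-4.4, -3.6, 11.2]
grip_width: 0.5
time_s: 5.18
tool_pos: [573.4, -14.9, 221.4]
tool_rot: [0.962, -0.086, 0.025, -0.259]
ft_force: [-10.4, -6.6, 22.7]
grip_width: 0.7
time_s: 5.35
tool_pos: [573.5, -14.9, 221.0]
tool_rot: [0.962, -0.085, 0.025, -0.26]
ft_force: [-15.8, -10.4, 34.2]
grip_width: 0.6
time_s: 5.52
tool_pos: [573.7, -15.1, 220.6]
tool_rot: [0.961, -0.085, 0.025, -0.26]
ft_force: [-21.5, -12.7, 44.5]
grip_width: 0.8
```

```bash
python3 -m inch '0 0 -0.02 0 0 0 1;0 0 -0.05 0 0 0 1;0 0 -0.09 0 0 0 1;0 0 -0.13 0 0 0 1;0 0 -0.17 0 0 0 1;0 -0.02 -0.21 0 0 0 1;0 -0.04 -0.25 0 0 0 1;0 -0.06 -0.29 0 0 0 1;0 -0.06 -0.29 0 0 0 1;0 -0.06 -0.29 0 0 0 1'
python3 - <<'E'
from fp import *
rel([(-100,0,420,0),(200,0,420,0),(200,0,420,-25),(180,0,300,-25)])
for n in('top','scene'):
    im=robot.get_image(n); c=im['color'][:,:,::-1]
    c=c[60:260,190:390] if n=='top' else c[100:300,230:450]
    cv2.imwrite(f'pics/{n}3.png',cv2.convertScaleAbs(cv2.resize(c,None,fx=3,fy=3,interpolation=cv2.INTER_CUBIC),alpha=1.5))
E
```

```text
time_s: 6.35
tool_pos: [556.3, -106.1, 499.5]
tool_rot: [0.962, -0.086, 0.028, -0.257]
ft_force: [1.2, -1.0, -0.3]
grip_width: 0.3
t 6.35 tcp [ 556. -106.  499.] tip case [-41.3  -1.2 355.7] tilt 30.0 F [ 1.2 -1.  -0.3]
(-100, 0, 420, 0) -> [ 0.001 -0.064 -0.063] [-30.   -0.5   0.4] tcpW [561. -82. 586.]
(200, 0, 420, 0) -> [ 0.002 -0.324  0.087] [-30.   -0.5   0.4] tcpW [616. 213. 586.]
(200, 0, 420, -25) -> [ 0.003 -0.377  0.136] [-55.   -0.6   0.3] tcpW [629. 282. 570.]
(180, 0, 300, -25) -> [ 0.001 -0.3    0.229] [-55.   -0.6   0.3] tcpW [625. 262. 450.]
```

View pics/top3.png

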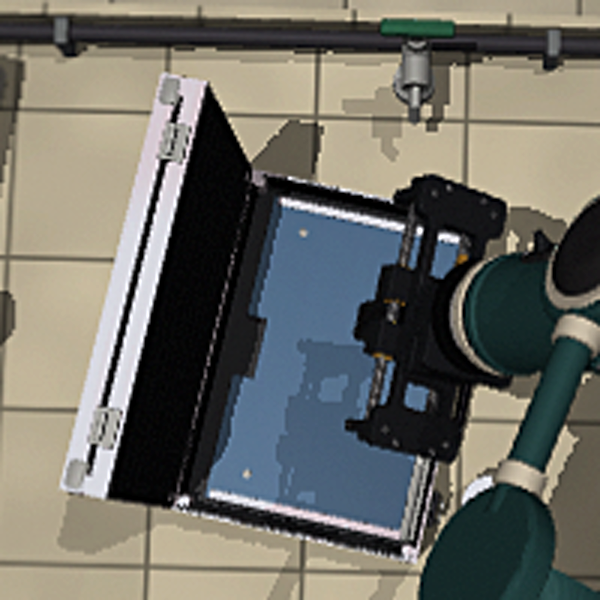

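View pics/scene3.png

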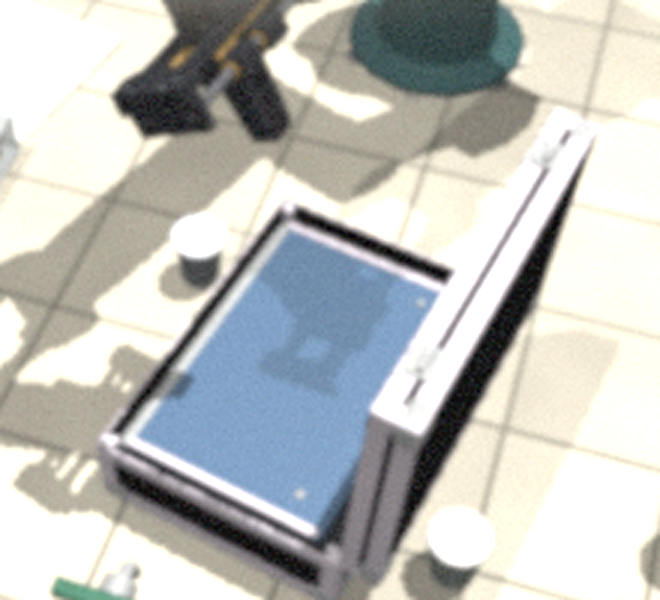

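```bash
python3 - <<'E'
from fit import *
q=np.load('q.npy')
for a in(0,.05,.1):
    u=[(proj(T,flap(q,a,y))[0]-[190,60])*3 for y in(-150,150)]; print(a,np.round(u))
E
python3 -m inch '0 -0.05 -0.1 -10 0 0 1;0 -0.064 -0.063 -30 0 0 1;0 -0.064 -0.063 -30 0 0 1;0 -0.064 -0.063 -30 0 0 1;0 -0.064 -0.063 -30 0 0 1;0 -0.064 -0.063 -30 0 0 1'
python3 - <<'E'
from plan import *
rel([(-100,0,420,0),(210,0,420,0),(210,0,420,-25),(200,0,300,-25)])
E
```

```text
0 [[270. 194.]
 [202. 495.]]
0.05 [[270. 191.]
 [201. 495.]]
0.1 [[270. 189.]
 [200. 494.]]
time_s: 6.95
tool_pos: [560.1, -80.9, 577.3]
tool_rot: [0.996, -0.089, -0.002, -0.001]
ft_force: [0.9, -0.3, -0.2]
grip_width: 0.5
t 6.95 tcp [560. -81. 577.] tip case [-98.4   1.5 411.3] tilt 0.1 F [ 0.9 -0.3 -0.2]
(-100, 0, 420, 0) -> [ 0.001  0.001 -0.009] [-0.1  0.3  0.5] tcpW [561. -82. 586.]
(210, 0, 420, 0) -> [ 0.003 -0.309 -0.008] [-0.1  0.3  0.5] tcpW [618. 222. 586.]
(210, 0, 420, -25) -> [ 0.004 -0.379  0.008] [-25.1   0.2   0.5] tcpW [631. 291. 570.]
(200, 0, 300, -25) -> [ 0.004 -0.369  0.128] [-25.1   0.2   0.5] tcpW [629. 282. 450.]
```

```bash
python3 -m inch '0 -0.04 -0.008 0 0 0 1;0 -0.08 -0.008 0 0 0 1;0 -0.12 -0.008 0 0 0 1;0 -0.16 -0.008 0 0 0 1;0 -0.2 -0.008 0 0 0 1;0.004 -0.379 0.008 -25 0 0 1;0.004 -0.379 0.008 -25 0 0 1;0.004 -0.379 0.008 -25 0 0 1;0.004 -0.379 0.008 -25 0 0 1;0.004 -0.379 0.008 -25 0 0 1;0.004 -0.379 0.008 -25 0 0 1;0.004 -0.379 0.008 -25 0 0 1'
python3 - <<'E'
from plan import *
rel([(210,0,420,-25),(200,0,300,-25)])
E
```

```text
time_s: 7.95
tool_pos: [632.6, 289.9, 569.5]
tool_rot: [0.972, -0.087, -0.022, 0.216]
ft_force: [0.9, -0.4, 1.0]
grip_width: 0.4
t 7.95 tcp [633. 290. 570.] tip case [208.7  -1.5 419.1] tilt -25.0 F [ 0.9 -0.4  1. ]
(210, 0, 420, -25) -> [-0.002 -0.001 -0.001] [0.  0.1 0.4] tcpW [631. 291. 570.]
(200, 0, 300, -25) -> [-0.001 -0.042  0.112] [0.  0.1 0.4] tcpW [629. 282. 450.]
```

```bash
python3 -m inch '0 -0.014 0.037 0 0 0 1;0 -0.028 0.075 0 0 0 1;0 -0.042 0.112 0 0 0 1;0 -0.042 0.112 0 0 0 1;0 -0.042 0.112 0 0 0 1'
cat > lp.py <<'E'
from plan import *
def lt(a,r=212,n=38,y=0,tilt=-25): return (117.5-r*np.cos(a)+n*np.sin(a),y,85+r*np.sin(a)+n*np.cos(a),tilt)
E
python3 - <<'E'
from lp import *
rel([lt(a) for a in (1.65,1.6,1.55,1.5,1.4,1.3,1.2,1.1,1.0,.9,.8,.7)])
for n in('top','scene'):
    im=robot.get_image(n); c=im['color'][:,:,::-1]
    c=c[60:260,190:390] if n=='top' else c[100:300,230:450]
    cv2.imwrite(f'pics/{n}4.png',cv2.convertScaleAbs(cv2.resize(c,None,fx=3,fy=3,interpolation=cv2.INTER_CUBIC),alpha=1.5))
E
```

```text
time_s: 8.37
tool_pos: [629.9, 277.8, 451.4]
tool_rot: [0.972, -0.089, -0.022, 0.216]
ft_force: [0.3, -0.0, 0.4]
grip_width: 0.3
t 8.37 tcp [630. 278. 451.] tip case [196.1  -0.8 301.1] tilt -25.1 F [ 0.3 -0.   0.4]
(np.float64(172.1544995082765), 0, np.float64(293.32879225757495), -25) -> [-0.001  0.019  0.017] [0.1 0.2 0.2] tcpW [624. 254. 444.]
(np.float64(161.6740956434504), 0, np.float64(295.80002199735014), -25) -> [-0.001  0.029  0.019] [0.1 0.2 0.2] tcpW [622. 244. 446.]
(np.float64(151.08327954493996), 0, np.float64(297.7443614646612), -25) -> [-0.002  0.04   0.022] [0.1 0.2 0.2] tcpW [620. 233. 448.]
(np.float64(140.40852273740106), 0, np.float64(299.1569508234323), -25) -> [-0.002  0.05   0.025] [0.1 0.2 0.2] tcpW [618. 223. 450.]
(np.float64(118.91405544471039), 0, np.float64(300.3740941877627), -25) -> [-0.002  0.07   0.033] [0.1 0.2 0.2] tcpW [614. 202. 451.]
(np.float64(97.40545937744082), 0, np.float64(299.43929079617925), -25) -> [-0.002  0.089  0.043] [0.1 0.2 0.2] tcpW [610. 181. 450.]
(np.float64(76.09764131769978), 0, np.float64(296.36188089516554), -25) -> [-0.002  0.107  0.055] [0.1 0.2 0.2] tcpW [606. 160. 447.]
(np.float64(55.203501940112155), 0, np.float64(291.1726129471962), -25) -> [-0.002  0.124  0.069] [0.1 0.2 0.2] tcpW [602. 139. 442.]
(np.float64(34.93180857865444), 0, np.float64(283.9233364022633), -25) -> [-0.002  0.139  0.084] [0.1 0.2 0.2] tcpW [599. 119. 434.]
(np.float64(15.485109292463523), 0, np.float64(274.68648363531173), -25) -> [-0.002  0.153  0.101] [0.1 0.2 0.2] tcpW [595. 100. 425.]
(np.float64(-2.9422909274172078), 0, np.float64(263.5543462258911), -25) -> [-0.002  0.165  0.119] [0.1 0.2 0.2] tcpW [592.  82. 414.]
(np.float64(-20.16627158927931), 0, np.float64(250.63815281120105), -25) -> [-0.002  0.175  0.138] [0.1 0.2 0.2] tcpW [588.  65. 401.]
```

View pics/top4.png

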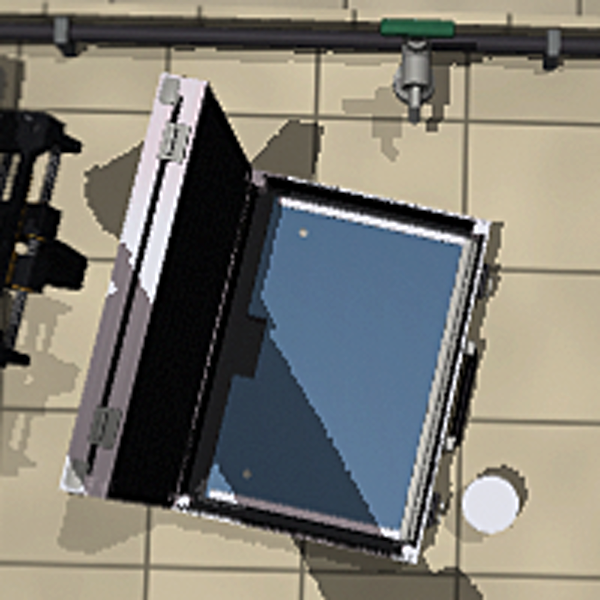

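View pics/scene4.png

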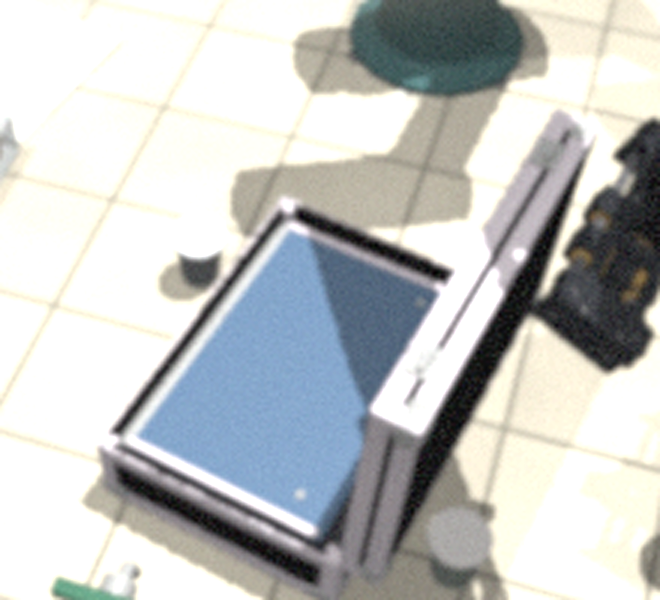

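```bash
python3 -m inch '0 0.01 0.012 0 0 0 1;-0.001 0.019 0.017 0 0 0 1;-0.001 0.029 0.019 0 0 0 1;-0.002 0.04 0.022 0 0 0 1;-0.002 0.05 0.025 0 0 0 1;-0.002 0.06 0.029 0 0 0 1;-0.002 0.07 0.033 0 0 0 1;-0.002 0.08 0.038 0 0 0 1;-0.002 0.089 0.043 0 0 0 1;-0.002 0.098 0.049 0 0 0 1;-0.002 0.107 0.055 0 0 0 1;-0.002 0.107 0.055 0 0 0 1'
python3 - <<'E'
from lp import *
rel([lt(a) for a in (1.2,1.1,1.0,.9,.8,.7,.6,.5,.4,.3)])
for n in('top','scene'):
    im=robot.get_image(n); c=im['color'][:,:,::-1]
    c=c[60:260,190:390] if n=='top' else c[100:300,230:450]
    cv2.imwrite(f'pics/{n}5.png',cv2.convertScaleAbs(cv2.resize(c,None,fx=3,fy=3,interpolation=cv2.INTER_CUBIC),alpha=1.5))
E
```

```text
time_s: 9.47
tool_pos: [606.7, 161.0, 450.0]
tool_rot: [0.972, -0.089, -0.019, 0.216]
ft_force: [-0.0, 1.2, 1.7]
grip_width: 0.4
t 9.47 tcp [607. 161. 450.] tip case [ 77.3  -0.8 299.5] tilt -25.0 F [-0.   1.2  1.7]
(np.float64(76.09764131769978), 0, np.float64(296.36188089516554), -25) -> [-0.    -0.     0.003] [ 0.  -0.2  0.2] tcpW [606. 160. 447.]
(np.float64(55.203501940112155), 0, np.float64(291.1726129471962), -25) -> [-0.     0.017  0.017] [ 0.  -0.2  0.2] tcpW [602. 139. 442.]
(np.float64(34.93180857865444), 0, np.float64(283.9233364022633), -25) -> [-0.     0.032  0.032] [ 0.  -0.2  0.2] tcpW [599. 119. 434.]
(np.float64(15.485109292463523), 0, np.float64(274.68648363531173), -25) -> [-0.001  0.046  0.049] [ 0.  -0.2  0.2] tcpW [595. 100. 425.]
(np.float64(-2.9422909274172078), 0, np.float64(263.5543462258911), -25) -> [-0.001  0.058  0.067] [ 0.  -0.2  0.2] tcpW [592.  82. 414.]
(np.float64(-20.16627158927931), 0, np.float64(250.63815281120105), -25) -> [-0.001  0.068  0.085] [ 0.  -0.2  0.2] tcpW [588.  65. 401.]
(np.float64(-36.01473637184045), 0, np.float64(236.06695772631528), -25) -> [-0.001  0.076  0.105] [ 0.  -0.2  0.2] tcpW [585.  50. 387.]
(np.float64(-50.329332653799305), 0, np.float64(219.98635153592522), -25) -> [-0.001  0.082  0.126] [ 0.  -0.2  0.2] tcpW [583.  36. 370.]
(np.float64(-62.96703372088291), 0, np.float64(202.55700634154354), -25) -> [-0.001  0.086  0.147] [ 0.  -0.2  0.2] tcpW [580.  23. 353.]
(np.float64(-73.80156784149756), 0, np.float64(183.953070398977), -25) -> [-0.001  0.088  0.169] [ 0.  -0.2  0.2] tcpW [578.  13. 334.]
```

View pics/scene5.png

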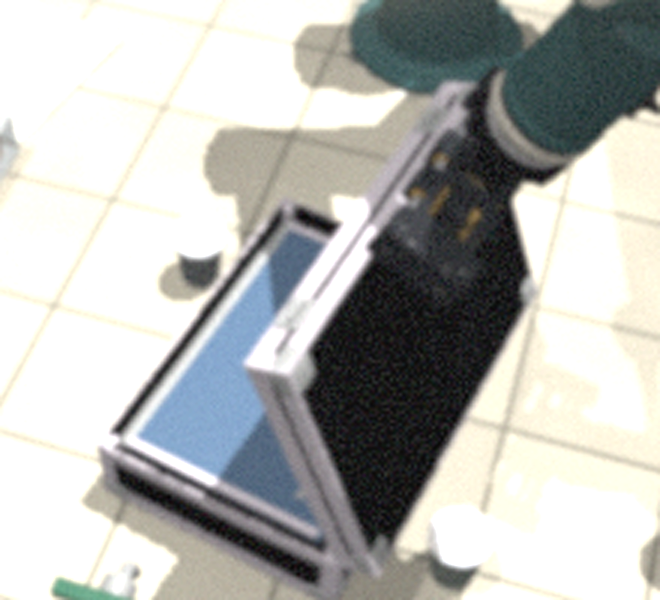

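```bash
python3 -m inch '0 0.008 0.01 0 0 0 1;0 0.017 0.017 0 0 0 1;0 0.024 0.024 0 0 0 1;0 0.032 0.032 0 0 0 1;0 0.039 0.04 0 0 0 1;0 0.046 0.049 0 0 0 1;0 0.052 0.058 0 0 0 1;0 0.058 0.067 0 0 0 1;0 0.063 0.076 0 0 0 1;0 0.068 0.085 0 0 0 1;0 0.072 0.095 0 0 0 1;0 0.076 0.105 0 0 0 1'
python3 - <<'E'
from lp import *
rel([lt(a) for a in (.6,.5,.4,.3,.2,.1,0)])
E
```

```text
time_s: 10.57
tool_pos: [586.1, 50.7, 385.0]
tool_rot: [0.972, -0.088, -0.02, 0.215]
ft_force: [-0.5, 3.2, 2.2]
grip_width: 0.4
t 10.57 tcp [586.  51. 385.] tip case [-34.8  -0.7 234.5] tilt -25.0 F [-0.5  3.2  2.2]
(np.float64(-36.01473637184045), 0, np.float64(236.06695772631528), -25) -> [-0.     0.002 -0.001] [-0.  -0.1  0.3] tcpW [585.  50. 387.]
(np.float64(-50.329332653799305), 0, np.float64(219.98635153592522), -25) -> [-0.     0.008  0.02 ] [-0.  -0.1  0.3] tcpW [583.  36. 370.]
(np.float64(-62.96703372088291), 0, np.float64(202.55700634154354), -25) -> [-0.001  0.012  0.041] [-0.  -0.1  0.3] tcpW [580.  23. 353.]
(np.float64(-73.80156784149756), 0, np.float64(183.953070398977), -25) -> [-0.001  0.014  0.062] [-0.  -0.1  0.3] tcpW [578.  13. 334.]
(np.float64(-82.7246799321309), 0, np.float64(164.36042808652016), -25) -> [-0.001  0.014  0.084] [-0.  -0.1  0.3] tcpW [577.   4. 315.]
(np.float64(-89.64721320636201), 0, np.float64(143.97484260969256), -25) -> [-0.001  0.011  0.105] [-0.  -0.1  0.3] tcpW [575.  -3. 294.]
(np.float64(-94.5), 0, np.float64(123.0), -25) -> [-0.001  0.007  0.126] [-0.  -0.1  0.3] tcpW [575.  -8. 273.]
```

```bash
python3 -m inch '0 0.005 0.01 0 0 0 1;0 0.008 0.02 0 0 0 1;0 0.01 0.03 0 0 0 1;0 0.012 0.041 0 0 0 1;0 0.013 0.051 0 0 0 1;0 0.014 0.062 0 0 0 1;0 0.014 0.07 0 0 0 1;0 0.014 0.077 0 0 0 1;0 0.014 0.084 0 0 0 1;0 0.013 0.09 0 0 0 1;0 0.012 0.096 0 0 0 1;0 0.011 0.102 0 0 0 1'
python3 - <<'E'
from lp import *
rel([lt(a) for a in (.1,0.05,0,-.02)])
for n in('top','scene'):
    im=robot.get_image(n); c=im['color'][:,:,::-1]
    c=c[60:260,190:390] if n=='top' else c[100:300,230:450]
    cv2.imwrite(f'pics/{n}6.png',cv2.convertScaleAbs(cv2.resize(c,None,fx=3,fy=3,interpolation=cv2.INTER_CUBIC),alpha=1.5))
E
```

```text
time_s: 11.57
tool_pos: [577.2, -0.5, 297.4]
tool_rot: [0.972, -0.088, -0.019, 0.215]
ft_force: [-0.8, -1.0, 2.8]
grip_width: 0.6
t 11.57 tcp [577.  -1. 297.] tip case [-86.7  -1.7 146.9] tilt -24.9 F [-0.8 -1.   2.8]
(np.float64(-89.64721320636201), 0, np.float64(143.97484260969256), -25) -> [-0.001  0.001  0.004] [-0.1 -0.2  0.3] tcpW [575.  -3. 294.]
(np.float64(-92.33584677144708), 0, np.float64(133.54809378039252), -25) -> [-0.001 -0.001  0.014] [-0.1 -0.2  0.3] tcpW [575.  -6. 284.]
(np.float64(-94.5), 0, np.float64(123.0), -25) -> [-0.001 -0.003  0.025] [-0.1 -0.2  0.3] tcpW [575.  -8. 273.]
(np.float64(-95.21755074766114), 0, np.float64(118.75268291434335), -25) -> [-0.001 -0.004  0.029] [-0.1 -0.2  0.3] tcpW [574.  -9. 269.]
```

View pics/scene6.png

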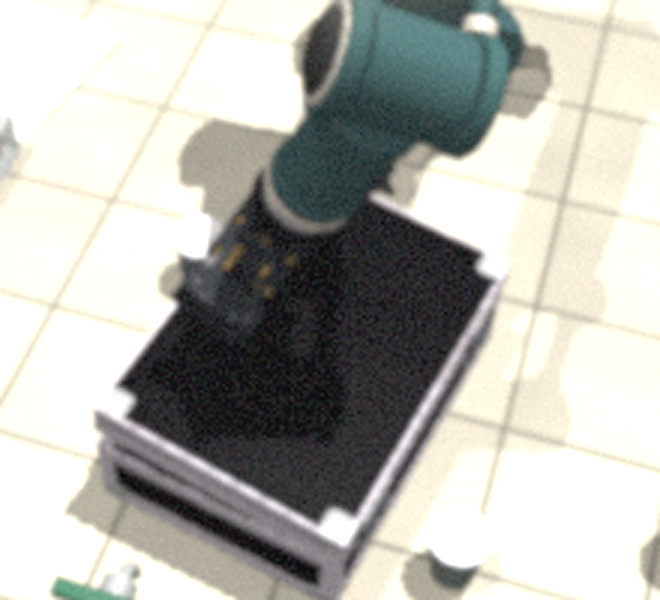

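```bash
python3 -m inch '0 0 0.005 0 0 0 1;0 -0.001 0.009 0 0 0 1;0 -0.001 0.013 0 0 0 1;0 -0.002 0.017 0 0 0 1;0 -0.002 0.02 0 0 0 1;0 -0.003 0.022 0 0 0 1;0 -0.003 0.022 0 0 0 1'; for i in 1 2; do python3 -m inch '0 -0.001 0.002 0 0 0 1;0 -0.001 0.002 0 0 0 1'; done
```

```text
time_s: 12.25
tool_pos: [575.9, -7.0, 276.6]
tool_rot: [0.972, -0.088, -0.019, 0.215]
ft_force: [-0.1, 0.1, 2.5]
grip_width: 0.2
time_s: 12.42
tool_pos: [576.1, -6.9, 276.1]
tool_rot: [0.972, -0.089, -0.019, 0.216]
ft_force: [-3.0, 1.1, 10.5]
grip_width: 0.5
time_s: 12.58
tool_pos: [576.2, -6.8, 275.7]
tool_rot: [0.972, -0.089, -0.019, 0.216]
ft_force: [-7.8, 4.1, 19.3]
grip_width: 0.7
```

```bash
python3 -m inch '0 -0.001 0.002 0 0 0 1;0 -0.001 0.002 0 0 0 1;0 -0.001 0.002 0 0 0 1;0 -0.001 0.002 0 0 0 1';  python3 -m inch '0 0 -0.01 0 0 0 1;0 0 -0.03 0 0 0 1;0 0 -0.06 0 0 0 1;0 0 -0.1 0 0 0 1;0 0 -0.14 0 0 0 1;0 0 -0.18 0 0 0 1;0 -0.02 -0.22 0 0 0 1;0 -0.05 -0.23 0 0 0 1;0 -0.09 -0.23 0 0 0 1;0 -0.13 -0.23 0 0 0 1;0 -0.16 -0.23 0 0 0 1;0 -0.16 -0.23 0 0 0 1'
python3 - <<'E'
from lp import *
rel([])
for n in('top','scene'):
    im=snap(n,n+'7full'); c=im['color'][:,:,::-1]
    c=c[60:260,190:390] if n=='top' else c[100:300,230:450]
    cv2.imwrite(f'pics/{n}7.png',cv2.convertScaleAbs(cv2.resize(c,None,fx=3,fy=3,interpolation=cv2.INTER_CUBIC),alpha=1.5))
E
```

```text
time_s: 12.92
tool_pos: [576.2, -6.7, 275.4]
tool_rot: [0.972, -0.089, -0.019, 0.217]
ft_force: [-10.4, 7.1, 29.8]
grip_width: 0.0
time_s: 13.92
tool_pos: [618.8, 235.8, 405.9]
tool_rot: [0.973, -0.086, -0.022, 0.215]
ft_force: [-0.5, -0.4, -1.0]
grip_width: 0.4
t 13.92 tcp [619. 236. 406.] tip case [153.2   1.9 255.4] tilt -25.0 F [-0.5 -0.4 -1. ]
```

View pics/scene7.png

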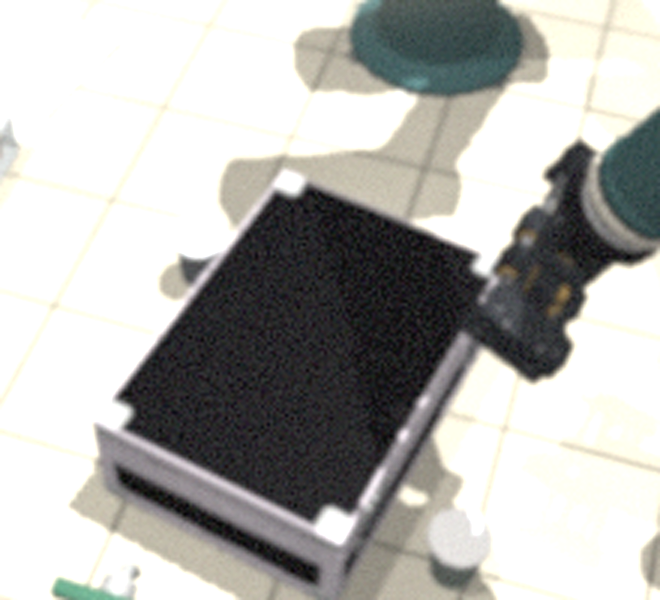

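View pics/top7full.png

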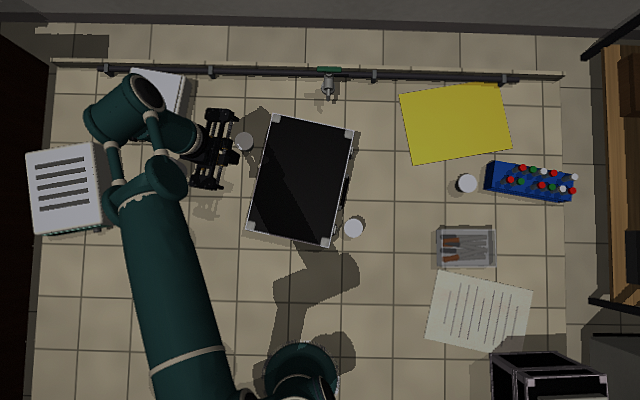

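View pics/scene7full.png

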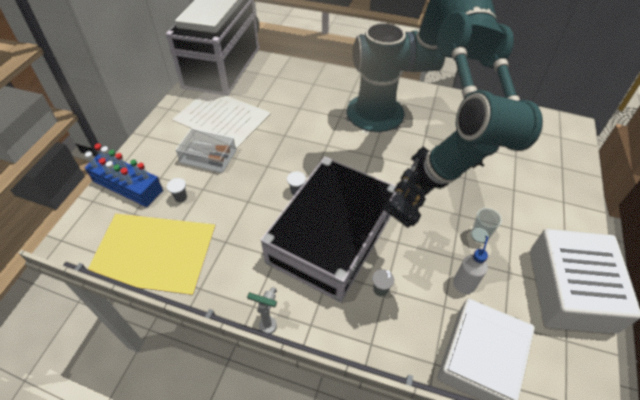

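Run:
```python
from fit import *
S2=cv2.imread('pics/scene7full.png')
for a in(0,.025,.05): print(a,[((proj(S,lid(q,a,y))[0]-[230,100])*3).round(0) for q in [np.load('q.npy')] for y in(-167.5,167.5)])
```

```text
0 [array([ 97., 422.]), array([287., 173.])]
0.025 [array([ 98., 419.]), array([288., 169.])]
0.05 [array([ 98., 416.]), array([289., 165.])]
```

The lid's free corners show at about (98, 425) and (287, 172) in the zoomed scene view. That matches the prediction for angle 0. All the bystanders stand where they were, and the arm is clear of everything.

```bash
python3 -c "
from bench import robot
print(robot.get_obs()['ft_force']); print(robot.close_job())"
```

```text
[-0.14862981  0.4280011   0.76424498]
the job is handed in; nothing more can be done
None
```

The instrument case is closed, and I handed the job in at about 14 s of the 58 s allowed. No verdict was reported.

- **Flap:** I pushed it down with closed fingertips on its blue face until it met a hard stop, at about 50 N. The pictures taken before closing the lid show it flat.
- **Lid:** I swung it over from behind and eased it down slowly, and nothing slammed. I then pressed it against its stop at about 30 N. The fingertips stopped where a shut lid's 122 mm top should be, and its corners in the scene picture match angle 0 to about 1 pixel.
- **Everything else:** In the last pictures the cups, beaker, wash bottle and pen tub look unmoved. I judged this by eye and did not measure it. The arm is clear, with under 1 N on the wrist. The meter and probe are now covered, so I could not check them again, but the fingers never touched them.
- **Disagreement in the measurements:** In my first fit of the case, the two corners on the hinge side were 3 to 4 pixels off. This did not affect the pushing.

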